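Offer the last mandarin on its hoop-handled dish

TASK

A guest across the counter wants the last mandarin: undo the wing nut on the dish stand by turning it a quarter turn anticlockwise until its keeper points away from the dish, then lift the dish off the stand by its hoop handle. Carry it over the middle of the round slate and turn it a quarter turn from how it stood on the stand (either way), keeping the dish level all the while and the mandarin in the middle, untouched. Finish while still holding the dish there, level, still and about 15 cm above the counter, with the shakers, jars, cups and other tableware left where they are.

Things in the scene. Friction and masses are not known exactly. Their poses are not given: they have to be found in the camera images.
- stand: Fixed dark wooden board 180 mm (x) by 310 mm (y -165 to +145), 18 mm thick. Origin on the counter under the dish's middle, z up. A square fence 6 mm high holds the dish's foot with 1.5 mm play: the dish cannot turn there, lift it straight up. The wing nut's post stands 135 mm along -y. A loose shaker and a jar stand on the +y corners.
- wingnut (a joint): Wing nut's turn, rad: 0 = keeper points at the dish's middle (stand +y), grows anticlockwise from above; stops at 0 and 1.571 (keeper along stand -x, off the dish). Starts at 0 to 0.3; friction about 0.06 N m, stays where left. The keeper lies 4 mm above the rim and blocks lifting until about 0.75.
- wing_grip (a point): On the nut's axis, 88 mm above the counter, turns with it. Black upright wing: 56 mm long (along y), 10 mm thick (x), 74 to 102 mm above the counter, on a 28 mm round boss. +y is also where the keeper points: steel strip 16 mm wide, top 63 mm above the counter, reaching 68 mm along +y.
- keeper_tip (a point): End of the keeper strip, 68 mm from the wing nut's axis.
- dish: Loose round steel dish, about 0.35 kg, 156 mm across, rim 36 mm above its underside; inside an 8 degree cone, lowest point 14 mm up. Square foot 70 mm wide. Origin: middle of the underside, z up; it starts 18 mm above the counter, axes along the stand's. A 7 mm round hoop handle runs along its x: legs at x = +-75 mm, top 135 mm above the underside.
- dish_grip (a point): Middle of the hoop's wooden grip, 135 mm above the dish's underside, over the dish's middle: a bar 60 mm long along the dish's x, 18 mm thick along its y, 22 mm high (centred here). Axes as the dish.
- dish_middle (a point): Where the mandarin's centre lies when it rests exactly in the middle: 39 mm above the dish's underside, on the dish's axis.
- fruit_center (a point): Centre of the mandarin, a firm ball 50 mm in diameter, about 60 g, loose in the dish; it rolls.
- slate_top (a point): Centre of the top of the dark round slate, 180 mm in diameter, 8 mm thick, lying fixed on the counter.
- slate: The round slate; origin at the centre of its underside.
- shaker_a: Glass shaker with steel cap, 35 mm across, 64 mm high, on the stand's board; leave alone. Origin under its centre.
- jam: Small jar, 44 mm across, 50 mm high, on the stand's board; leave alone. Origin under its centre.
- mug: White mug 76 mm across, 85 mm high, on the counter; leave alone. Origin under its centre.
- cup: White cup 76 mm across, 65 mm high, on the counter; leave alone. Origin under its centre.
- shaker_b: Second shaker, 35 mm across, 64 mm high, on the counter; leave alone. Origin under its centre.
- sauce: Sauce bottle 44 mm across, 110 mm high, on the counter; leave alone. Origin under its centre.
- fruit: The mandarin itself (see its centre); origin on its skin, turns as it rolls.
Mind the look-alikes: they are no part of the job. Leave any green or yellow look-alike of the dish alone.

How it is judged:
By the outcome, as a careful person would: the job done as asked, in the order asked, and still so for the second after the job is handed in, while the arm keeps its last pose, push and grip.
It also fails if it takes over 64 s, if anything falls off the work surface, if the arm or the gripper's body presses on something with over 40 N, if the wrist force passes 120 N, or if a joint passes its speed limit or range.

ROBOT

A 6-joint arm with a two-finger parallel gripper is mounted at the origin on the work surface. World frame = base frame: x ahead of the robot, y to its left, z up, the work surface at z = 0. Lengths are in m, angles in rad, forces in N, time in s.
With the tool pointing down it reaches from about 0.35 to 0.725 m from the base axis. Payload 6 kg.
Tool frame: the origin (TCP) lies midway between the tips of the shut fingers; the grasp point (between the pads) lies 19 mm behind it (manip.hold_point_z is the z of the grasp point in the tool frame, in m); z points along the fingers, y is the direction in which the jaws open and shut (so a half turn about z gives the same grasp; the last joint's range is limited). The gripper opens to 85 mm and grips with 20 to 120 N. Pads are 22 mm wide; open, the fingers measure 114 mm over their backs; the gripper's body (76 mm by 85 mm) begins 54 mm behind the grasp point. The pads swing forward as they close: fully open they stand 13 mm farther back than shut.
Start: joints at [1.49, 0.04, 0.085, 0, -1.615, -0.334], TCP at [0.242, 0.549, 0.231] pointing down, gripper open.
Joint ranges: [-2.56, 2.56], [-1.29, 2.01], [-1.08, 1.49], [-3.29, 1.98], [-2.81, -0.18], [-2.99, 2.99]. Speed limits (rad/s): [2.57, 2.57, 3.01, 3.14, 3.14, 3.14].

INTERFACE

Orientations are given as a unit quaternion [w, x, y, z].
In Python, from bench import manip gives the robot as it stands. The module is installed in compiled form; this text tells all that it offers.
- The arm moves only by the shell command python3 -m handwheel 'ROWS' [FORCE]. ROWS is JSON, a list of rows, each a list of 3 entries, a list of its own where there are three numbers: the shift along the tool's x, y, z in mm, then the turn, a rotation vector about the tool's x, y, z in rad, then the opening, from 0 (shut) to 1 (fully open). A call has 1 to 12 rows; each row is the pose to reach, as a shift and turn from the pose commanded when the call began, along the tool's axes at that moment; what a row does not reach only later rows make up. A row lasts 1/10 s, in which the tool goes at most 50 mm and 8.59 degrees, less where a joint would pass 70% of its speed; a pose out of reach is approached as far as the arm can. A call with a gripper value outside its range is refused whole. The fingers move at their own pace and stop on an object; FORCE is the grip in N (left out, the last holds). Time passes only in rows, so rows that repeat a pose let the fingers close. It gives the time, the measured TCP pose, the force and the opening at its end, in the units of the state.
- manip.state(): the state, without advancing time (a new reading comes with each control period).
- manip.grab_frame(name): name is "side" or "top" or "wrist"; returns the picture (400x640x3 uint8, red, green, blue); there is no depth.
- manip.get_calibration(name): a dict with "intrinsics" (3x3 intrinsics, pixels), "dist_coeffs" ([k1, k2, p1, p2, k3] as OpenCV has them; the pictures are not rectified), "extrinsics" (4x4, takes a point from camera to world coordinates); the wrist camera has in their place "tool_from_camera" (4x4, takes a point from camera to tool coordinates, whose origin is the TCP and whose axes are the flange's). Camera axes: x right, y down, z forward; pixel columns grow to the right and rows downward; lengths in m; the calibration is good to about 2 mm. A picture is of the moment at which its call begins: read the wrist's pose just before it. get_calibration takes no time and is no camera call.
- manip.job_done(): hands the job in, once; it reports no verdict.
The state is a dict: "time": time; "joint_positions": joint angles; "joint_velocities": joint speeds; "effort": joint torques, N m; "ee_pos": TCP position; "tool_rot": TCP orientation; "force": force on the tool from outside, world axes, zero at the start; "ft_torque": the same for the moment, N m; "width": opening from 0.0 (shut) to 1.0 (fully open).
Only numpy, scipy, OpenCV 4.12 (cv2) and the standard library are available. Lean on these libraries where they do the work, as an engineer would, in place of code of your own. Each camera call takes 0.05 s, during which the arm holds its last target.

## Working session

There is one attempt and no reset: what is moved stays moved. The work goes in short steps, Python scripts to look and compute and a shell command to move; the robot and the scene stay as the last step left them, time stands still between calls to the robot, and variables do not carry over. Pictures are saved under pics/ and viewed, and the job is handed in when it is done.

```bash
mkdir -p pics; cat > h.py <<'E'
import numpy as np, cv2, json
from bench import manip
from scipy.spatial.transform import Rotation as R
def toolT(s=None):
    s=s or manip.state()
    q=s["tool_rot"]; T=np.eye(4); T[:3,:3]=R.from_quat([q[1],q[2],q[3],q[0]]).as_matrix(); T[:3,3]=s["ee_pos"]; return T
def cam(name,T=None):
    c=manip.get_calibration(name); K=np.array(c["intrinsics"],float); d=np.array(c["dist_coeffs"],float)
    E=(T if T is not None else toolT())@np.array(c["tool_from_camera"]) if name=="wrist" else np.array(c["extrinsics"])
    return K,d,E
def onplane(C,uv,z):
    K,d,E=C; p=cv2.undistortPoints(np.array(uv,float).reshape(-1,1,2),K,d).reshape(-1,2)
    r=np.c_[p,np.ones(len(p))]@E[:3,:3].T; o=E[:3,3]
    return o+r*((z-o[2])/r[:,2])[:,None]
def proj(C,P):
    K,d,E=C; M=np.linalg.inv(E); rv=cv2.Rodrigues(M[:3,:3])[0]
    return cv2.projectPoints(np.array(P,float).reshape(-1,1,3),rv,M[:3,3],K,d)[0].reshape(-1,2)
def snap(name,fn):
    T=toolT(); im=manip.grab_frame(name); cv2.imwrite(f"pics/{fn}.png",im[:,:,::-1]); np.save(f"pics/{fn}_T.npy",T); return im,T
E
python3 - <<'E'
from h import *
for n in ("side","top","wrist"):
    snap(n,n+"0"); C=cam(n); print(n,C[0].round(1).tolist(),C[2].round(3).tolist(),C[1].round(3))
s=manip.state(); print({k:np.round(v,3).tolist() for k,v in s.items()}, manip.hold_point_z)
E
```

```text
side [[424.5, 0.0, 319.0], [0.0, 424.5, 199.4], [0.0, 0.0, 1.0]] [[-0.99, -0.103, 0.095, 0.424], [-0.14, 0.738, -0.66, 0.832], [-0.002, -0.667, -0.745, 1.004], [0.0, 0.0, 0.0, 1.0]] [-0.012  0.     0.     0.     0.   ]
top [[362.0, 0.0, 321.3], [0.0, 362.0, 201.9], [0.0, 0.0, 1.0]] [[-0.028, -0.982, 0.189, 0.329], [-0.999, 0.031, 0.016, 0.016], [-0.022, -0.188, -0.982, 1.203], [0.0, 0.0, 0.0, 1.0]] [0.02 0.   0.   0.   0.  ]
wrist [[358.8, 0.0, 322.6], [0.0, 358.8, 196.5], [0.0, 0.0, 1.0]] [[-0.402, -0.879, -0.257, 0.307], [-0.915, 0.387, 0.112, 0.52], [0.001, 0.28, -0.96, 0.373], [0.0, 0.0, 0.0, 1.0]] [-0.073  0.     0.     0.     0.   ]
{'time': 0.15, 'joint_positions': [1.49, 0.041, 0.084, -0.0, -1.615, -0.334], 'joint_velocities': [0.001, -0.002, 0.003, 0.002, 0.0, 0.001], 'effort': [-0.002, -36.861, 34.77, 6.936, -0.004, -0.0], 'ee_pos': [0.242, 0.549, 0.231], 'tool_rot': [0.001, 0.979, -0.206, -0.0], 'force': [-0.517, -0.757, 0.815], 'ft_torque': [-0.035, -0.033, 0.025], 'width': 0.998} -0.0187
```

View pics/side0.png

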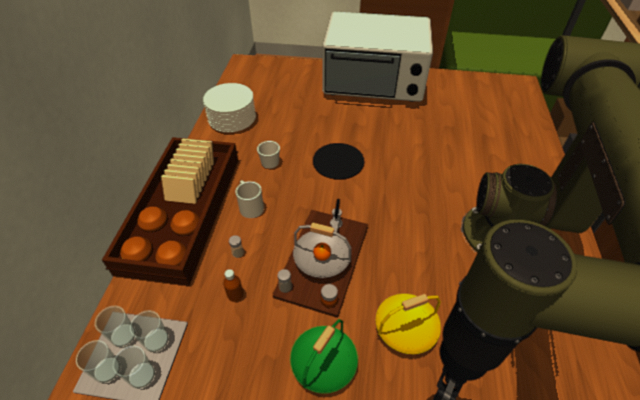

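View pics/top0.png

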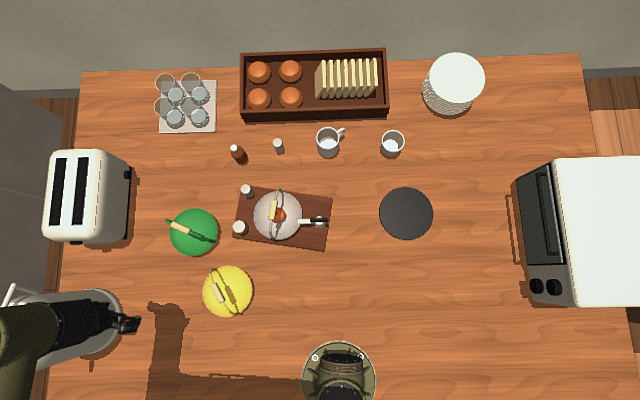

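View pics/wrist0.png

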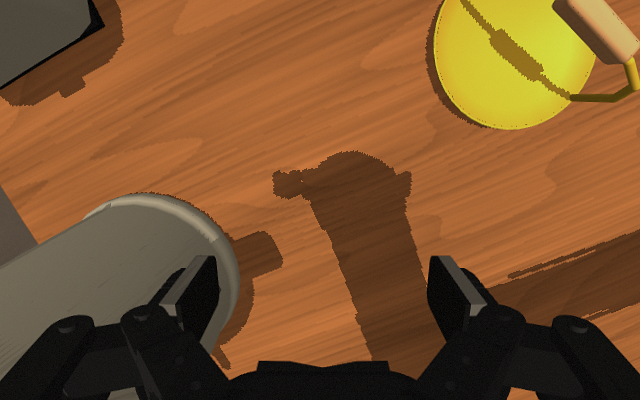

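Candidates for the dish, as pixels in the top view: steel dish with mandarin on the board (278,215), green dish (194,232), yellow dish (228,291). I choose the steel one. Its wing nut is at about (318,222), and the dark round slate is at (406,213).

```bash
python3 - <<'E'
from h import *
t=cv2.imread("pics/top0.png"); s=cv2.imread("pics/side0.png")
a=cv2.resize(t[170:265,220:345],None,fx=5,fy=5,interpolation=cv2.INTER_CUBIC)
b=cv2.resize(s[190:320,265:375],None,fx=5,fy=5,interpolation=cv2.INTER_CUBIC)
b=cv2.resize(b,None,fx=475/650,fy=475/650)
cv2.imwrite("pics/crop0.png",cv2.resize(np.hstack([a,b[:475]]),(800,int(475*800/(a.shape[1]+b.shape[1])))))
# board corners via mask
h=cv2.cvtColor(t,cv2.COLOR_BGR2HSV)
C=cam("top")
# slate
g=((h[...,2]<75)&(h[...,1]<60)).astype(np.uint8); g[:, :360]=0; g[:,450:]=0; g[:160]=0; g[260:]=0
c=max(cv2.findContours(g,0,1)[0],key=cv2.contourArea); print("slate",cv2.fitEllipse(c), onplane(C,cv2.fitEllipse(c)[0],.008))
m=((h[...,2]<110)&(h[...,1]>80)).astype(np.uint8); q=np.zeros_like(m); q[170:265,220:345]=m[170:265,220:345]
q=cv2.morphologyEx(q,cv2.MORPH_CLOSE,np.ones((3,3)))
pts=np.argwhere(cv2.morphologyEx(q,cv2.MORPH_OPEN,np.ones((3,3))))[:,::-1].astype(np.float32)
r=cv2.minAreaRect(pts); print(r); bx=cv2.boxPoints(r); P=onplane(C,bx,.018); print(P.round(4)); 
print(np.linalg.norm(np.diff(P,axis=0),axis=1))
E
```

```text
slate ((411.6722412109375, 210.6031494140625), (37.492713928222656, 54.713924407958984), 156.56588745117188) [[ 0.52030521 -0.26407643  0.008     ]]
((284.33026123046875, 221.61550903320312), (88.18050384521484, 46.894920349121094), 8.652542114257812)
[[0.445  0.315  0.018 ]
 [0.6004 0.2937 0.018 ]
 [0.5457 0.002  0.018 ]
 [0.3934 0.0299 0.018 ]]
[0.1567664  0.29683553 0.15482137]
```

View pics/crop0.png

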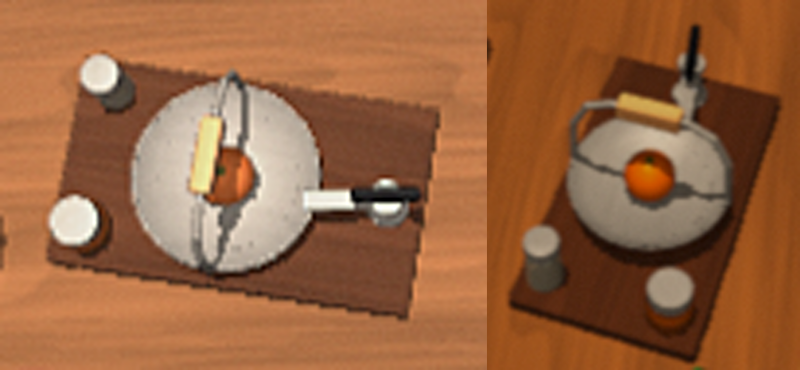

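```bash
python3 - <<'E'
from h import *
C=cam("top"); S=cam("side")
k=3.895
cr=lambda L:[(220+x/k,170+y/k) for x,y in L]
P=onplane(C,cr([(85,57),(440,107),(407,318),(47,262)]),.018); print("board",P.round(4)); print(np.linalg.norm(P-np.roll(P,-1,0),axis=1))
e=(P[0]+P[3]-P[1]-P[2]); print("yaw of +y -90", np.degrees(np.arctan2(e[1],e[0]))-90)
y=e/np.linalg.norm(e); x=np.array([y[1],-y[0],0]); c=P.mean(0); o=c+0.01*y; print("origin",o,"nut",o-.135*y)
print("rim l,r,t,b",onplane(C,cr([(131,178),(322,178),(225,82),(225,274)]),.054).round(4))
print("wing",onplane(C,cr([(350,197),(420,193)]),.102).round(4),"keeper tip",onplane(C,cr([(304,201)]),.063), "boss",onplane(C,cr([(387,204)]),.07))
print("grip",onplane(C,cr([(207,155)]),.164))
print("keeperline",onplane(C,cr([(304,201),(352,201)]),.063).round(4))
# slate extremes side: 
t=cv2.imread("pics/top0.png");h=cv2.cvtColor(t,cv2.COLOR_BGR2HSV)
print(h[213,380:436:6],h[190:240:6,406])
for n,Cx,roi in (("top",C,(370,180,445,245)),("side",S,(305,135,372,185))):
    im=cv2.imread(f"pics/{n}0.png"); hh=cv2.cvtColor(im,cv2.COLOR_BGR2HSV); x0,y0,x1,y1=roi
    m=(hh[...,1]<100).astype(np.uint8)*(hh[...,2]<110); q=np.zeros_like(m,np.uint8); q[y0:y1,x0:x1]=m[y0:y1,x0:x1]
    c=max(cv2.findContours(q,0,1)[0],key=cv2.contourArea); W=onplane(Cx,cv2.convexHull(c).reshape(-1,2),.008)
    (cx,cy),r=cv2.minEnclosingCircle(W[:,:2].astype(np.float32)); print("slate",n,cx,cy,r)
E
```

```text
board [[ 0.6255  0.3023  0.018 ]
 [ 0.5713 -0.004   0.018 ]
 [ 0.3927  0.0296  0.018 ]
 [ 0.4485  0.332   0.018 ]]
[0.31102046 0.18172702 0.30746627 0.17941026]
yaw of +y -90 -10.246104214745145
origin [0.51125872 0.17482391 0.018     ] nut [0.48724537 0.04197679 0.018     ]
rim l,r,t,b [[0.5123 0.254  0.054 ]
 [0.5073 0.0959 0.054 ]
 [0.5911 0.1757 0.054 ]
 [0.4307 0.1765 0.054 ]]
wing [[0.484  0.0708 0.102 ]
 [0.4855 0.0155 0.102 ]] keeper tip [[0.48739123 0.11035882 0.063     ]] boss [[0.48189457 0.042508   0.07      ]]
grip [[0.51039664 0.17422843 0.164     ]]
keeperline [[0.4874 0.1104 0.063 ]
 [0.4862 0.0712 0.063 ]]
[[ 18  15  84]
 [ 11  25  82]
 [ 19  26  80]
 [ 19  26  77]
 [ 23  27  75]
 [ 20  31  75]
 [ 26  29  70]
 [ 30  18  70]
 [ 21  27  66]
 [ 12 155 196]] [[25 22 70]
 [20 21 72]
 [13 25 70]
 [19 28 72]
 [23 27 75]
 [30 21 72]
 [17 24 75]
 [19 36 77]
 [30 17 76]]
slate top 0.5137622356414795 -0.24350622296333313 0.08934474736452103
slate side 0.5114859938621521 -0.23789972066879272 0.08709351718425751
```

The crop confirms the steel dish with the mandarin on the dark board, the black wing at right on its boss, and the keeper over the rim. In world axes:
- Dish axis: about (0.511, 0.175).
- Stand yaw: about -10.2°.
- Nut: about (0.4865, 0.042), with the wing pointing along about 91°.
- Slate: about (0.513, -0.241).

Next I move above the nut.

```bash
cat >> h.py <<'E'
def delta(p,yaw_deg,T=None):
    "shift mm in tool axes and rotvec to reach tool-down pose with tool x at yaw"
    T=toolT() if T is None else T
    a=np.radians(yaw_deg); c,s=np.cos(a),np.sin(a)
    G=np.array([[c,s,0],[s,-c,0],[0,0,-1]])
    return (T[:3,:3].T@(np.array(p)-T[:3,3])*1000).round(1), R.from_matrix(T[:3,:3].T@G).as_rotvec().round(4)
E
python3 - <<'E'
from h import *
print(delta([.4865,.042,.215],-88.5)); c=manip.get_calibration("wrist"); print(np.array(c["tool_from_camera"]).round(3))
E
```

```text
(array([428.4, 365.3,  16.1]), array([ 1.1000e-03, -8.0000e-04,  1.1298e+00]))
[[ 0.001 -0.96  -0.28   0.072]
 [ 1.     0.001 -0.     0.   ]
 [ 0.    -0.28   0.96  -0.143]
 [ 0.     0.     0.     1.   ]]
```

```bash
python3 -m handwheel '[[[10,8,0],[0,0,0.02],1],[[30,25,0],[0,0,0.07],1],[[60,50,0],[0,0,0.14],1],[[95,80,0],[0,0,0.23],1],[[130,110,0],[0,0,0.33],1],[[165,140,0],[0,0,0.43],1],[[200,170,2],[0,0,0.53],1],[[235,200,4],[0,0,0.63],1],[[270,230,6],[0,0,0.73],1],[[305,260,8],[0,0,0.83],1],[[340,290,10],[0,0,0.93],1],[[370,316,12],[0,0,1.0],1]]'
python3 -m handwheel '[[[0,0,0],[0,0,0],1]]'
python3 - <<'E'
from h import *
print(delta([.4865,.042,.215],-88.5),np.round(manip.state()["joint_positions"],3))
E
```

```text
time: 1.35
ee_pos: [0.4533, 0.1081, 0.2195]
tool_rot: [-0.0, 0.758, -0.652, 0.0]
force: [0.7, 0.2, 0.2]
width: 1.003
time: 1.45
ee_pos: [0.4538, 0.1066, 0.2191]
tool_rot: [0.0, 0.757, -0.653, 0.0]
force: [-0.5, -0.1, -0.1]
width: 0.995
(array([ 68.7, -22.9,   4.1]), array([ 0.0002, -0.001 ,  0.1216])) [ 6.660e-01 -3.250e-01 -2.650e-01  1.000e-03 -1.631e+00 -5.190e-01]
```

```bash
python3 -m handwheel '[[[15,-5,0],[0,0,0.03],1],[[40,-14,2],[0,0,0.08],1],[[60,-20,4],[0,0,0.11],1],[[68.7,-23,4],[0,0,0.1216],1],[[68.7,-23,4],[0,0,0.1216],1],[[68.7,-23,4],[0,0,0.1216],1],[[68.7,-23,4],[0,0,0.1216],1]]'
python3 - <<'E'
from h import *
snap("wrist","w1"); s=manip.state(); print(delta([.4865,.042,.215],-88.5))
E
```

```text
time: 2.15
ee_pos: [0.4862, 0.0472, 0.2155]
tool_rot: [-0.0, 0.72, -0.694, 0.0]
force: [-0.7, 0.5, -0.5]
width: 0.998
(array([ 5.3, -0.1,  0.5]), array([-0.0004,  0.0003,  0.0096]))
```

View pics/w1.png

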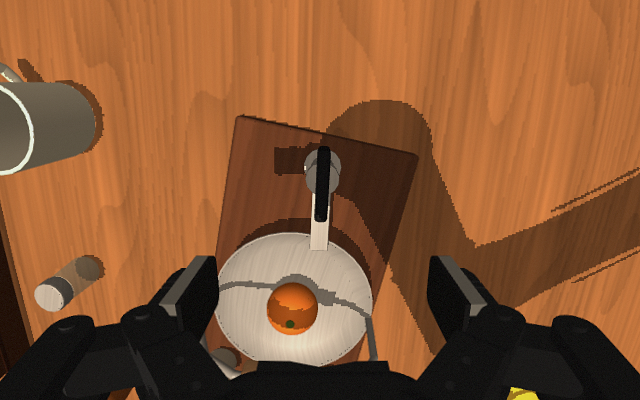

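```bash
python3 - <<'E'
from h import *
im=cv2.imread("pics/w1.png"); T=np.load("pics/w1_T.npy"); C=cam("wrist",T)
cv2.imwrite("pics/w1c.png",cv2.resize(im[110:260,220:420],None,fx=4,fy=4,interpolation=cv2.INTER_CUBIC))
m=(im.max(2)<45).astype(np.uint8); q=np.zeros_like(m); q[135:235,300:350]=m[135:235,300:350]
c=max(cv2.findContours(q,0,1)[0],key=cv2.contourArea); r=cv2.minAreaRect(c); print(r, cv2.boundingRect(c))
b=cv2.boxPoints(r); b=b[np.argsort(b[:,1])]; print("wing top ends@.102",onplane(C,[b[:2].mean(0),b[2:].mean(0)],.102).round(4), "@.074 top", onplane(C,[b[:2].mean(0)],.074).round(4))
print("keeper tip",onplane(C,[(319,250),(321,222)],.063).round(4))
print("boss",onplane(C,[(322,171)],.07))
print("board corners",onplane(C,[(239,115),(418,155)],.018).round(4))
E
```

```text
((321.9708251953125, 183.46693420410156), (13.348953247070312, 75.41534423828125), 3.5763344764709473) (315, 146, 16, 76)
wing top ends@.102 [[0.4867 0.0124 0.102 ]
 [0.4882 0.0698 0.102 ]] @.074 top [[0.4865 0.0165 0.074 ]]
keeper tip [[0.4877 0.1118 0.063 ]
 [0.4868 0.085  0.063 ]]
boss [[0.48758466 0.0378237  0.07      ]]
board corners [[ 0.5667 -0.0016  0.018 ]
 [ 0.3957  0.0299  0.018 ]]
```

View pics/w1c.png

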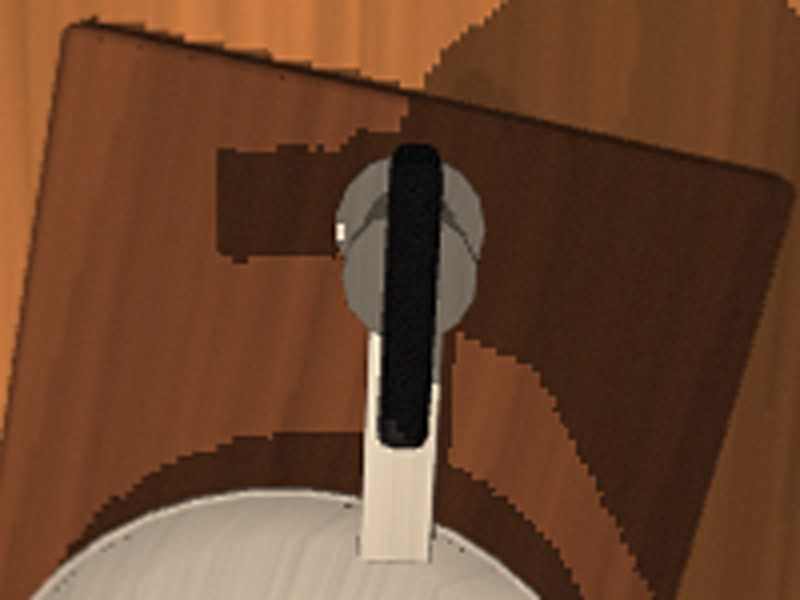

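Wing top runs from pixel (324,146) to (320,221). That puts the nut axis at (0.4875, 0.0415) with the keeper along about 89°, so the nut is at roughly 0.16 rad. I descend around the wing.

```bash
python3 - <<'E'
from h import *
print(delta([.4875,.0415,.0715],-91))
E
```

```text
(array([  5.8,  -1. , 144. ]), array([-0.0004,  0.0003,  0.0532]))
```

```bash
python3 -m handwheel '[[[3,-0.5,8],[0,0,0.02],1],[[5.8,-1,25],[0,0,0.053],1],[[5.8,-1,50],[0,0,0.053],1],[[5.8,-1,75],[0,0,0.053],1],[[5.8,-1,100],[0,0,0.053],1],[[5.8,-1,120],[0,0,0.053],1],[[5.8,-1,135],[0,0,0.053],1],[[5.8,-1,142],[0,0,0.053],1],[[5.8,-1,144],[0,0,0.053],1],[[5.8,-1,144],[0,0,0.053],1],[[5.8,-1,144],[0,0,0.053],1],[[5.8,-1,144],[0,0,0.053],1]]' 
python3 - <<'E'
from h import *
snap("wrist","w2");print(delta([.4875,.0415,.0715],-91))
E
```

```text
time: 3.4
ee_pos: [0.4881, 0.0409, 0.0722]
tool_rot: [0.001, -0.7, 0.714, -0.0]
force: [-0.0, -0.7, 0.9]
width: 1.001
(array([-0.6,  0.5,  0.6]), array([-0.0011,  0.0003, -0.0011]))
```

View pics/w2.png

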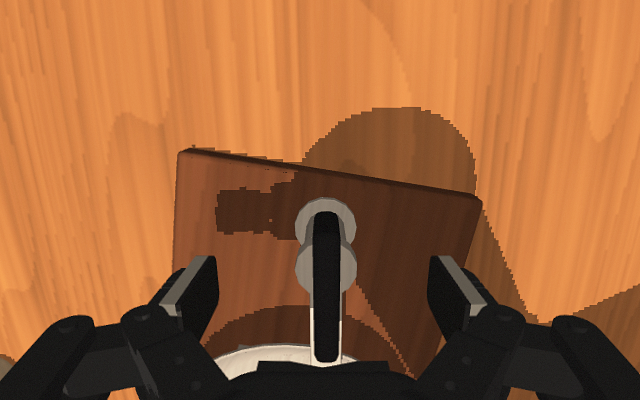

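The wing (column ~326) is centred between the pads (217 to 430), so I close on it.

```bash
python3 -m handwheel '[[[0,0,0],[0,0,0],0.6],[[0,0,0],[0,0,0],0.3],[[0,0,0],[0,0,0],0.05],[[0,0,0],[0,0,0],0.05],[[0,0,0],[0,0,0],0.05],[[0,0,0],[0,0,0],0.05],[[0,0,0],[0,0,0],0.05],[[0,0,0],[0,0,0],0.05],[[0,0,0],[0,0,0],0.05],[[0,0,0],[0,0,0],0.05]]' 40
```

```text
time: 4.45
ee_pos: [0.4871, 0.0406, 0.0735]
tool_rot: [-0.0, -0.701, 0.713, -0.0]
force: [-11.9, 1.2, 14.6]
width: 0.108
```

The upward force of about 15 N suggests the fingertips touch the boss. I open slightly, raise 6 mm and close again.

```bash
python3 -m handwheel '[[[0,0,0],[0,0,0],0.3],[[0,0.5,-2],[0,0,0],0.35],[[0,0.5,-5],[0,0,0],0.35],[[0,0.5,-6],[0,0,0],0.3],[[0,0.5,-6],[0,0,0],0.2],[[0,0.5,-6],[0,0,0],0.05],[[0,0.5,-6],[0,0,0],0.05],[[0,0.5,-6],[0,0,0],0.05],[[0,0.5,-6],[0,0,0],0.05],[[0,0.5,-6],[0,0,0],0.05],[[0,0.5,-6],[0,0,0],0.05]]' 40
```

```text
time: 5.55
ee_pos: [0.487, 0.0407, 0.0773]
tool_rot: [-0.0, -0.7, 0.714, 0.0]
force: [-2.6, -0.2, 2.4]
width: 0.106
```

```bash
python3 -m handwheel '[[[0,0,0],[0,0,-0.04],0.05],[[0,0,0],[0,0,-0.12],0.05],[[0,0,0],[0,0,-0.22],0.05],[[0,0,0],[0,0,-0.32],0.05],[[0,0,0],[0,0,-0.42],0.05],[[0,0,0],[0,0,-0.52],0.05],[[0,0,0],[0,0,-0.60],0.05],[[0,0,0],[0,0,-0.66],0.05],[[0,0,0],[0,0,-0.70],0.05],[[0,0,0],[0,0,-0.70],0.05],[[0,0,0],[0,0,-0.70],0.05]]'
python3 - <<'E'
from h import *
s=manip.state();print(np.round(s["ft_torque"],2),np.round(s["joint_positions"],2));snap("top","t3")
E
```

```text
time: 6.65
ee_pos: [0.4893, 0.0416, 0.0774]
tool_rot: [-0.002, 0.903, -0.43, 0.002]
force: [9.5, 0.8, -5.5]
width: 0.102
[ 0.36 -3.15  0.01] [ 0.5  -0.23 -0.45  0.   -1.35  0.18]
```

```bash
python3 -m handwheel '[[[0,-1,0],[0,0,-0.0],0.05],[[0.5,-2,0],[0,0,-0.04],0.05],[[0.5,-2,0],[0,0,-0.12],0.05],[[0.5,-2,0],[0,0,-0.22],0.05],[[0.5,-2,0],[0,0,-0.32],0.05],[[0.5,-2,0],[0,0,-0.40],0.05],[[0.5,-2,0],[0,0,-0.45],0.05],[[0.5,-2,0],[0,0,-0.47],0.05],[[0.5,-2,0],[0,0,-0.47],0.05]]'
python3 - <<'E'
from h import *
s=manip.state();print(np.round(s["ft_torque"],2)); T=toolT(); print(np.degrees(np.arctan2(T[1,0],T[0,0])))
E
```

```text
time: 7.6
ee_pos: [0.4905, 0.043, 0.0773]
tool_rot: [-0.002, 0.978, -0.208, 0.002]
force: [5.9, 4.5, -2.8]
width: 0.106
[ 1.32 -1.7   0.01]
-23.978997408311503
```

```bash
python3 -m handwheel '[[[0,-0.5,0],[0,0,-0.03],0.05],[[0.5,-1,0],[0,0,-0.09],0.05],[[0.5,-1,0],[0,0,-0.15],0.05],[[0.5,-1,0],[0,0,-0.2],0.05],[[0.5,-1,0],[0,0,-0.24],0.05],[[0.5,-1,0],[0,0,-0.26],0.05],[[0.5,-1,0],[0,0,-0.26],0.05],[[0.5,-1,0],[0,0,-0.26],0.05]]'
python3 - <<'E'
from h import *
s=manip.state();print(np.round(s["ft_torque"],2)); T=toolT(); print(np.degrees(np.arctan2(T[1,0],T[0,0])))
E
```

```text
time: 8.4
ee_pos: [0.4909, 0.0439, 0.0773]
tool_rot: [-0.002, 0.997, -0.08, 0.001]
force: [1.6, 6.0, -0.4]
width: 0.109
[ 1.91 -0.56 -0.62]
-9.172703063296998
```

A z-torque of -0.62 N m means the nut is at its stop. I unload, release, rise and look.

```bash
python3 -m handwheel '[[[0,0,0],[0,0,0.015],0.2],[[0,0,0],[0,0,0.015],0.6],[[0,0,0],[0,0,0.015],1],[[0,0,0],[0,0,0.015],1],[[0,0,0],[0,0,0.015],1],[[0,0,0],[0,0,0.015],1],[[0,0,-10],[0,0,0.015],1],[[0,0,-35],[0,0,0.015],1],[[0,0,-70],[0,0,0.015],1],[[0,0,-105],[0,0,0.015],1],[[0,0,-135],[0,0,0.015],1],[[0,0,-150],[0,0,0.015],1]]'
python3 -m handwheel '[[[0,0,-5],[0,0,0],1],[[0,0,-5],[0,0,0],1],[[0,0,-5],[0,0,0],1]]'
python3 - <<'E'
from h import *
snap("wrist","w4"); snap("top","t4")
im=cv2.imread("pics/t4.png"); cv2.imwrite("pics/t4c.png",cv2.resize(im[160:270,210:350],None,fx=5,fy=5,interpolation=cv2.INTER_CUBIC))
E
```

```text
time: 9.6
ee_pos: [0.4907, 0.0423, 0.2314]
tool_rot: [-0.001, 0.996, -0.087, 0.002]
force: [0.2, -0.7, 1.0]
width: 0.997
time: 9.9
ee_pos: [0.4894, 0.0423, 0.2306]
tool_rot: [0.0, 0.996, -0.087, -0.001]
force: [-0.3, 0.0, 0.2]
width: 1.001
```

View pics/w4.png

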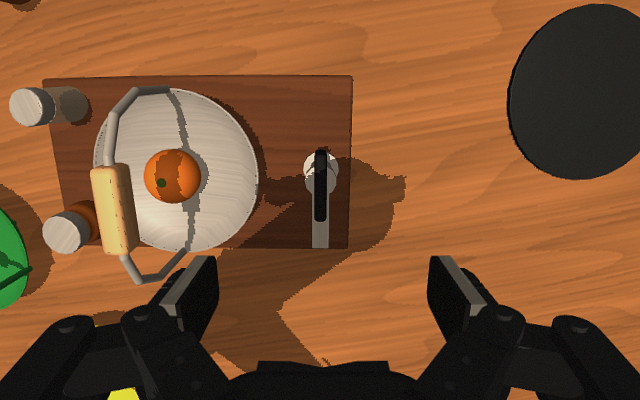

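View pics/t4c.png

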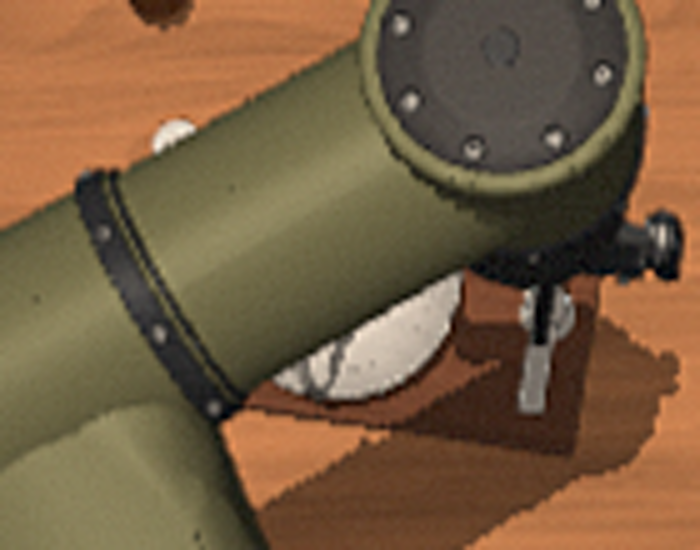

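The keeper now points along stand -x, pixel (320,245) in the wrist view, clear of the dish. The wooden grip is at about (115,208). I measure the grip and check its level.

```bash
python3 - <<'E'
from h import *
im=cv2.imread("pics/w4.png"); T=np.load("pics/w4_T.npy"); C=cam("wrist",T)
print(onplane(C,[(103,166),(125,250)],.164).round(4), onplane(C,[(103,166),(125,250),],.153).round(4))
print("rim",onplane(C,[(258,178),(180,88),(190,252)],.054).round(4))
o=np.array([.511,.175]); print("expected fruit",proj(C,[.511,.175,.057]),"grip",proj(C,[.511,.175,.153]), proj(C,[.511,.175,.164]))
h=cv2.cvtColor(im,cv2.COLOR_BGR2HSV)
m=cv2.inRange(h,(5,170,90),(18,255,255)); m[:130]=0;m[215:]=0;m[:,:140]=0;m[:,215:]=0
c=max(cv2.findContours(m,0,1)[0],key=cv2.contourArea); e=cv2.fitEllipse(c); print(e, onplane(C,e[0],.057))
m=cv2.inRange(h,(10,70,150),(30,165,255)); m[:155]=0;m[260:]=0;m[:,:85]=0;m[:,145:]=0
c=max(cv2.findContours(m,0,1)[0],key=cv2.contourArea); r=cv2.minAreaRect(c); print(r,onplane(C,r[0],.16))
print(delta([.511,.175,.215],-10.3)); print("board corners",onplane(C,[(351,76),(349,248)],.018).round(4))
print("slate arc pts",onplane(C,[(508,110),(582,179),(595,4)],.008))
E
```

```text
[[0.542  0.1685 0.164 ]
 [0.4861 0.1731 0.164 ]] [[0.541  0.1758 0.153 ]
 [0.4822 0.1807 0.153 ]]
rim [[0.4954 0.1006 0.054 ]
 [0.5856 0.1501 0.054 ]
 [0.4343 0.1836 0.054 ]]
expected fruit [[174.86302538 176.28899797]] grip [[118.87634747 209.50302177]] [[109.73829561 214.98428858]]
((171.6204376220703, 175.67337036132812), (52.79185485839844, 55.215721130371094), 95.58779907226562) [[0.51209582 0.17783099 0.057     ]]
((109.06755828857422, 212.9053955078125), (94.20062255859375, 26.468238830566406), 80.53767395019531) [[0.51149024 0.17774068 0.16      ]]
(array([  -1.7, -134.5,   15.5]), array([0.0014, 0.0023, 0.0054]))
board corners [[5.698e-01 1.000e-04 1.800e-02]
 [3.952e-01 2.910e-02 1.800e-02]]
slate arc pts [[ 0.51191538 -0.15354974  0.008     ]
 [ 0.42491531 -0.23477848  0.008     ]
 [ 0.60168617 -0.24903894  0.008     ]]
```

```bash
python3 -m handwheel '[[[0,-12,0],[0,0,0],1],[[0,-36,0],[0,0,0],1],[[0,-66,0],[0,0,0],1],[[0,-96,0],[0,0,0],1],[[0,-120,0],[0,0,0.005],1],[[-0.7,-133,5],[0,0,0.005],1],[[-0.7,-135.5,10],[0,0,0.005],1],[[-0.7,-135.5,10],[0,0,0.005],1],[[-0.7,-135.5,10],[0,0,0.005],1],[[-0.7,-135.5,10],[0,0,0.005],1]]'
python3 - <<'E'
from h import *
snap("wrist","w5"); print(delta([.512,.176,.1345],-10.3))
E
```

```text
time: 11.0
ee_pos: [0.5128, 0.1751, 0.2228]
tool_rot: [-0.0, 0.996, -0.09, 0.0]
force: [0.2, -0.1, 0.8]
width: 1.003
(array([-1. , -0.6, 88.3]), array([-0.0005, -0.0007, -0.0006]))
```

View pics/w5.png

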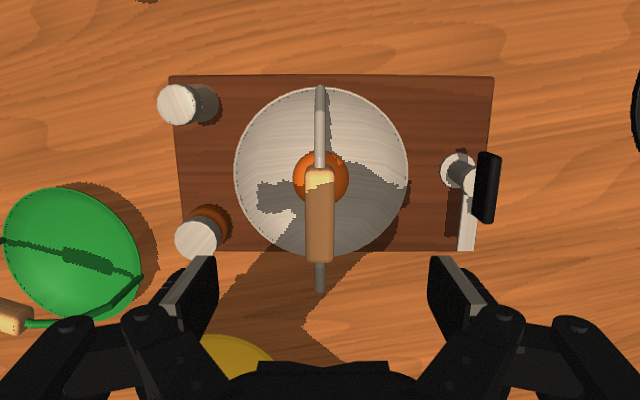

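```bash
python3 - <<'E'
from h import *
T=np.load("pics/w5_T.npy"); C=cam("wrist",T)
P=onplane(C,[(319.5,170),(320,262)],.164); print(P.round(4),P.mean(0)); 
print(onplane(C,[(320,178)],.057), onplane(C,[(234,170),(408,170),(320,87)],.054))
print("top edge grip near", onplane(C,[(320,193)],.164))
print(delta(np.r_[P.mean(0)[:2],.1345],-10.3))
E
```

```text
[[0.5414 0.1711 0.164 ]
 [0.4842 0.1814 0.164 ]] [0.51282375 0.17623776 0.164     ]
[[0.51203406 0.17701232 0.057     ]] [[0.53228868 0.25113281 0.054     ]
 [0.50460186 0.09882413 0.054     ]
 [0.58823173 0.16303914 0.054     ]]
top edge grip near [[0.52790191 0.17331754 0.164     ]]
(array([-0.2, -1. , 88.3]), array([-0.0005, -0.0007, -0.0006]))
```

```bash
python3 -m handwheel '[[[-0.5,-1,5],[0,0,0],1],[[-0.5,-1,18],[0,0,0],1],[[-0.5,-1,36],[0,0,0],1],[[-0.5,-1,54],[0,0,0],1],[[-0.5,-1,70],[0,0,0],1],[[-0.5,-1,81],[0,0,0],1],[[-0.5,-1,87],[0,0,0],1],[[-0.5,-1,89],[0,0,0],1],[[-0.5,-1,89],[0,0,0],1],[[-0.5,-1,89],[0,0,0],1],[[-0.5,-1,89],[0,0,0],1]]'
python3 - <<'E'
from h import *
snap("wrist","w6"); print(delta([.5125,.1763,.1345],-10.3))
E
```

```text
time: 12.15
ee_pos: [0.5127, 0.1771, 0.1341]
tool_rot: [-0.0, 0.996, -0.09, 0.001]
force: [0.4, -0.2, 0.0]
width: 0.999
(array([ 0. ,  0.8, -0.6]), array([-0.0006, -0.0008,  0.0004]))
```

View pics/w6.png

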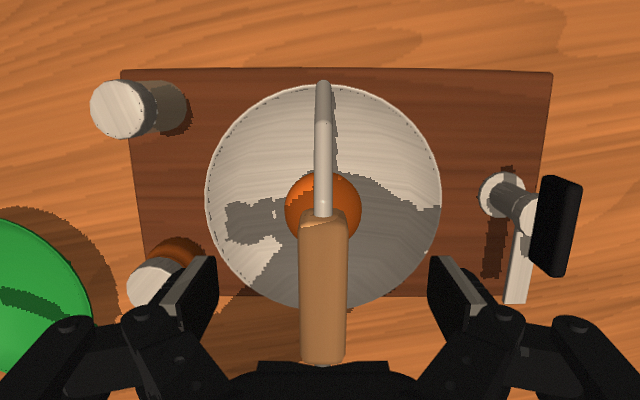

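The bar (column 323) is centred between the pads (218 to 430), so I close on it.

```bash
python3 -m handwheel '[[[0,0,0],[0,0,0],0.8],[[0,0,0],[0,0,0],0.6],[[0,0,0],[0,0,0],0.45],[[0,0,0],[0,0,0],0.35],[[0,0,0],[0,0,0],0.28],[[0,0,0],[0,0,0],0.24],[[0,0,0],[0,0,0],0.2],[[0,0,0],[0,0,0],0.15],[[0,0,0],[0,0,0],0.1],[[0,0,0],[0,0,0],0.1],[[0,0,0],[0,0,0],0.1],[[0,0,0],[0,0,0],0.1]]' 60
python3 - <<'E'
from h import *
print(np.round(manip.state()["ft_torque"],2)); snap("wrist","w7"); print(delta([.5125,.1763,.1345],-10.3))
E
```

```text
time: 13.4
ee_pos: [0.5124, 0.1771, 0.1334]
tool_rot: [-0.0, 0.996, -0.09, 0.0]
force: [-0.1, 1.3, 1.4]
width: 0.202
[ 0.52  0.08 -0.03]
(array([ 0.2,  0.8, -1.1]), array([-0.0002, -0.0002,  0.0004]))
```

View pics/w7.png

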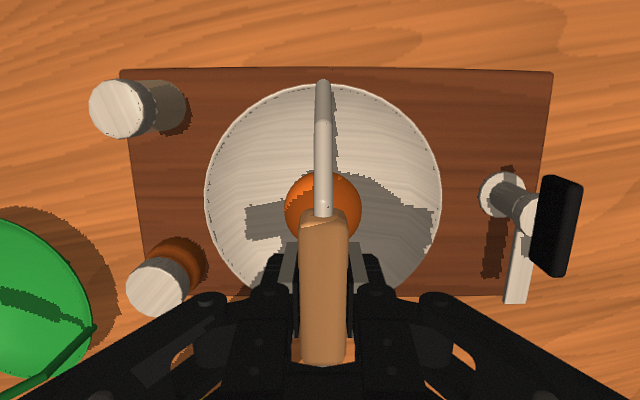

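The bar is gripped (opening 0.20, about 17 mm). I lift slowly and check at about 20 mm.

```bash
python3 -m handwheel '[[[0,0,-0.5],[0,0,0],0.1],[[0,0,-1.5],[0,0,0],0.1],[[0,0,-3],[0,0,0],0.1],[[0,0,-5],[0,0,0],0.1],[[0,0,-8],[0,0,0],0.1],[[0,0,-11],[0,0,0],0.1],[[0,0,-14],[0,0,0],0.1],[[0,0,-16.5],[0,0,0],0.1],[[0,0,-18.5],[0,0,0],0.1],[[0,0,-19.5],[0,0,0],0.1],[[0,0,-20],[0,0,0],0.1],[[0,0,-20],[0,0,0],0.1]]'
python3 - <<'E'
from h import *
print(np.round(manip.state()["ft_torque"],2)); snap("wrist","w8"); snap("side","s8")
E
```

```text
time: 14.65
ee_pos: [0.5124, 0.177, 0.1533]
tool_rot: [0.0, 0.996, -0.09, -0.0]
force: [-0.1, 0.4, -4.9]
width: 0.202
[ 0.01 -0.04  0.02]
```

View pics/w8.png

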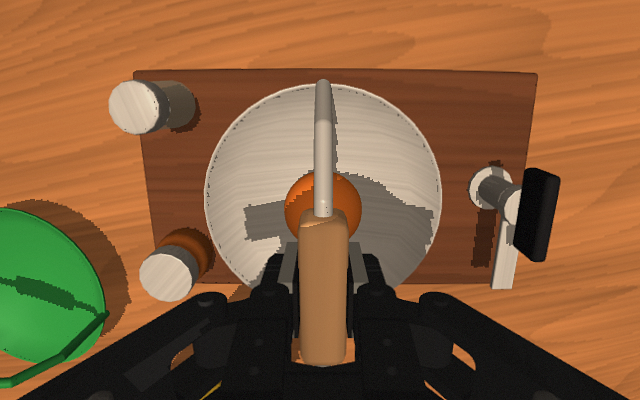

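View pics/s8.png

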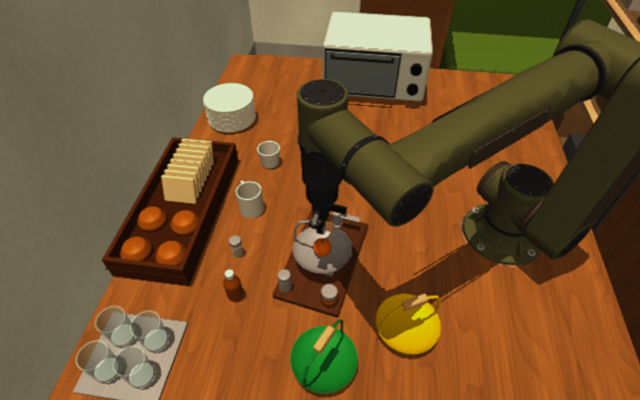

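The dish is lifted clear: 4.9 N load, torque near 0, and the mandarin still at pixel (323,205) in the middle. I continue up.

```bash
python3 -m handwheel '[[[0,0,-2],[0,0,0],0.1],[[0,0,-6],[0,0,0],0.1],[[0,0,-12],[0,0,0],0.1],[[0,0,-20],[0,0,0],0.1],[[0,0,-29],[0,0,0],0.1],[[0,0,-38],[0,0,0],0.1],[[0,0,-48],[0,0,0],0.1],[[0,0,-58],[0,0,0],0.1],[[0,0,-68],[0,0,0],0.1],[[0,0,-78],[0,0,0],0.1],[[0,0,-87],[0,0,0],0.1],[[0,0,-95],[0,0,0],0.1]]'
python3 -m handwheel '[[[0,0,-7],[0,0,0],0.1],[[0,0,-12],[0,0,0],0.1],[[0,0,-15],[0,0,0],0.1],[[0,0,-17],[0,0,0],0.1],[[0,0,-17],[0,0,0],0.1],[[0,0,-17],[0,0,0],0.1]]'
python3 - <<'E'
from h import *
print(delta([.513,-.243,.2655],-100.3),delta([.513,-.243,.2655],-10.3)); print(np.round(manip.state()["joint_positions"],2))
E
```

```text
time: 15.95
ee_pos: [0.5124, 0.177, 0.2492]
tool_rot: [-0.0, 0.996, -0.09, 0.0]
force: [-0.3, -0.1, -4.8]
width: 0.2
time: 16.55
ee_pos: [0.5123, 0.177, 0.265]
tool_rot: [0.0, 0.996, -0.09, -0.0]
force: [0.7, 0.0, -4.3]
width: 0.202
(array([ 7.560e+01,  4.131e+02, -4.000e-01]), array([6.0000e-04, 0.0000e+00, 1.5712e+00])) (array([ 7.560e+01,  4.131e+02, -4.000e-01]), array([0.0004, 0.0004, 0.0004]))
[ 0.7  -0.11  0.   -0.   -1.68  0.69]
```

```bash
python3 -m handwheel '[[[0.2,1,0],[0,0,0],0.1],[[0.7,4,0],[0,0,0],0.1],[[1.6,9,0],[0,0,0],0.1],[[2.9,16,0],[0,0,0],0.1],[[4.6,25,0],[0,0,0],0.1],[[6.6,36,0],[0,0,0],0.1],[[8.8,48,0],[0,0,0],0.1],[[11.3,62,0],[0,0,0],0.1],[[14.3,78,0],[0,0,0],0.1],[[17.4,95,0],[0,0,0],0.1],[[20.7,113,0],[0,0,0],0.1],[[24,131,0],[0,0,0],0.1]]'
python3 -m handwheel '[[[3.3,18,0],[0,0,0],0.1],[[6.6,36,0],[0,0,0],0.1],[[9.9,54,0],[0,0,0],0.1],[[13.2,72,0],[0,0,0],0.1],[[16.5,90,0],[0,0,0],0.1],[[19.8,108,0],[0,0,0],0.1],[[23.1,126,0],[0,0,0],0.1],[[26.4,144,0],[0,0,0],0.1],[[29.6,162,0],[0,0,0],0.1],[[32.9,180,0],[0,0,0],0.1],[[36.1,197,0],[0,0,0],0.1],[[39,213,0],[0,0,0],0.1]]'
python3 -m handwheel '[[[2.6,14,0],[0,0,0],0.1],[[4.8,26,0],[0,0,0],0.1],[[6.8,37,0],[0,0,0],0.1],[[8.4,46,0],[0,0,0],0.1],[[9.9,54,0],[0,0,0],0.1],[[11,60,0],[0,0,0],0.1],[[11.7,64,0],[0,0,0],0.1],[[12.3,67,0],[0,0,0],0.1],[[12.5,68.5,0],[0,0,0],0.1],[[12.6,69.1,0],[0,0,0],0.1],[[12.6,69.1,0],[0,0,0],0.1],[[12.6,69.1,0],[0,0,0],0.1]]'
python3 - <<'E'
from h import *
snap("wrist","w9"); print(delta([.513,-.243,.2655],-100.3)); print(np.round(manip.state()["joint_positions"],2))
E
```

```text
time: 17.75
ee_pos: [0.5125, 0.0421, 0.2654]
tool_rot: [0.0, 0.996, -0.09, 0.0]
force: [0.7, -0.0, -4.0]
width: 0.202
time: 18.95
ee_pos: [0.5124, -0.1745, 0.2654]
tool_rot: [0.0, 0.996, -0.09, 0.0]
force: [-0.5, 0.4, -4.1]
width: 0.199
time: 20.15
ee_pos: [0.5131, -0.2428, 0.2654]
tool_rot: [0.0, 0.996, -0.089, 0.0]
force: [-0.2, -0.3, -4.6]
width: 0.201
(array([-0. ,  0.2, -0.1]), array([-0.0000e+00, -1.0000e-04,  1.5714e+00]))
[-0.09 -0.04  0.07  0.   -1.68  1.48]
```

View pics/w9.png

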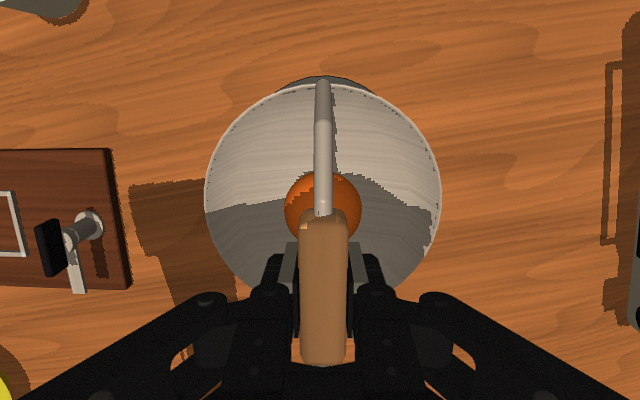

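The mandarin is still centred at (323,205) and the dish is over the slate. Next I make the quarter turn.

```bash
python3 -m handwheel '[[[0,0,0],[0,0,0.01],0.1],[[0,0,0],[0,0,0.03],0.1],[[0,0,0],[0,0,0.06],0.1],[[0,0,0],[0,0,0.10],0.1],[[0,0,0],[0,0,0.15],0.1],[[0,0,0],[0,0,0.21],0.1],[[0,0,0],[0,0,0.27],0.1],[[0,0,0],[0,0,0.33],0.1],[[0,0,0],[0,0,0.39],0.1],[[0,0,0],[0,0,0.45],0.1],[[0,0,0],[0,0,0.51],0.1],[[0,0,0],[0,0,0.57],0.1]]'
python3 -m handwheel '[[[0,0,0],[0,0,0.06],0.1],[[0,0,0],[0,0,0.12],0.1],[[0,0,0],[0,0,0.18],0.1],[[0,0,0],[0,0,0.24],0.1],[[0,0,0],[0,0,0.30],0.1],[[0,0,0],[0,0,0.36],0.1],[[0,0,0],[0,0,0.42],0.1],[[0,0,0],[0,0,0.48],0.1],[[0,0,0],[0,0,0.54],0.1],[[0,0,0],[0,0,0.60],0.1],[[0,0,0],[0,0,0.66],0.1],[[0,0,0],[0,0,0.72],0.1]]'
python3 -m handwheel '[[[0,0,0],[0,0,0.06],0.1],[[0,0,0],[0,0,0.12],0.1],[[0,0,0],[0,0,0.17],0.1],[[0,0,0],[0,0,0.21],0.1],[[0,0,0],[0,0,0.24],0.1],[[0,0,0],[0,0,0.26],0.1],[[0,0,0],[0,0,0.275],0.1],[[0,0,0],[0,0,0.281],0.1],[[0,0,0],[0,0,0.281],0.1],[[0,0,0],[0,0,0.281],0.1],[[0,0,0],[0,0,0.281],0.1],[[0,0,0],[0,0,0.281],0.1]]'
python3 - <<'E'
from h import *
snap("wrist","w10"); snap("side","s10"); snap("top","t10"); print(delta([.513,-.243,.2655],-100.3)); s=manip.state(); print(np.round(s["joint_velocities"],3),np.round(s["ft_torque"],2))
E
```

```text
time: 21.4
ee_pos: [0.5131, -0.243, 0.2653]
tool_rot: [0.0, 0.93, -0.368, -0.0]
force: [-0.3, 0.1, -3.9]
width: 0.199
time: 22.6
ee_pos: [0.513, -0.243, 0.2654]
tool_rot: [0.0, 0.741, -0.672, 0.0]
force: [1.1, -0.9, -3.2]
width: 0.201
time: 23.8
ee_pos: [0.5131, -0.243, 0.2654]
tool_rot: [-0.0, -0.641, 0.768, -0.0]
force: [-0.7, 0.1, -4.4]
width: 0.2
(array([ 0. ,  0. , -0.2]), array([ 0.    , -0.0001,  0.0002]))
[ 0.001  0.001 -0.    -0.    -0.001  0.003] [-0.06  0.04  0.01]
```

View pics/w10.png

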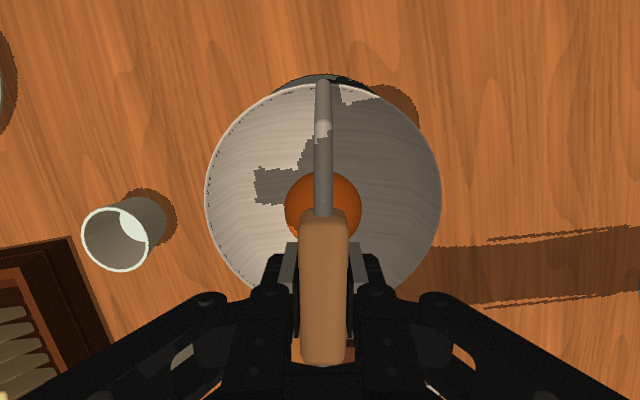

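View pics/s10.png

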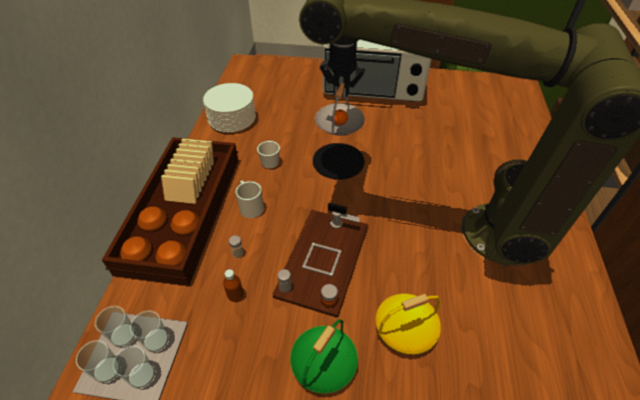

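View pics/t10.png

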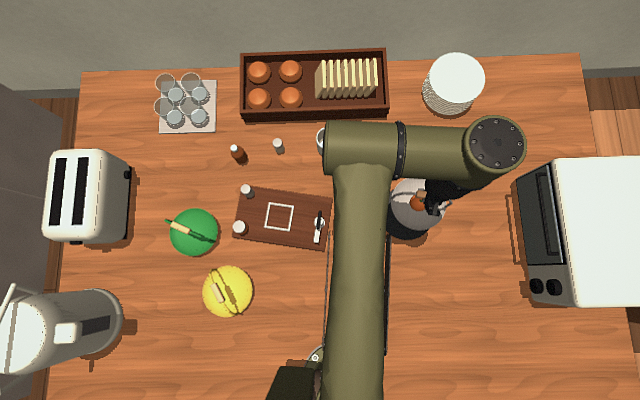

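```bash
python3 - <<'E'
from h import *
im=cv2.imread("pics/s10.png"); S=cam("side"); h=cv2.cvtColor(im,cv2.COLOR_BGR2HSV)
m=cv2.inRange(h,(3,190,80),(16,255,255)); r=np.zeros_like(m); r[105:130,325:355]=m[105:130,325:355]
c=max(cv2.findContours(r,0,1)[0],key=cv2.contourArea); e=cv2.fitEllipse(c)
print(e[0],onplane(S,e[0],.189),"expected",proj(S,[.513,-.243,.189]))
C=cam("wrist",np.load("pics/w10_T.npy"))
P=onplane(C,[(205,195),(441,195)],.186); print(P.round(4),P.mean(0))
E
```

```text
(340.4167785644531, 117.11640167236328) [[ 0.50937117 -0.23953148  0.189     ]] expected [[339.37930031 116.341449  ]]
[[ 0.5875 -0.2644  0.186 ]
 [ 0.4366 -0.2372  0.186 ]] [ 0.5120159  -0.25080964  0.186     ]
```

```bash
python3 -c "
from bench import manip; print(manip.job_done())"
```

```text
the job is handed in; nothing more can be done
None
```

I turned the wing nut anticlockwise to its stop, so the keeper points along stand -x, off the dish. I then lifted the steel dish straight up by its wooden grip, carried it over the slate and turned it a quarter turn clockwise. I handed the job in at about 24 s while still holding the dish.

**Last checks**
- **Pose:** the tool was at (0.513, -0.243), within 1 mm of the measured slate centre, turned 90° from its pose on the stand and pointing down to within 0.0001 rad. The dish's level is inferred from this and from wrist torques under about 0.1 N m.
- **Height:** the underside of the dish was about 15 cm above the counter, worked out from the tool's height.
- **Stillness:** joint speeds were 0.003 rad/s or less.
- **Mandarin:** it stayed at the same wrist-camera pixel, (323,205), through the lift, carry and turn. The side view agreed with the expected position within about 1 px, or about 5 mm.
- **Other tableware:** what could be seen was in place in the side and top views.

**What went less well**
- **Boss contact:** my first close on the wing pressed the fingertips on the boss with about 15 N. I raised the tool 6 mm and closed again.
- **Nut position:** my first estimate of the nut axis was about 3 mm off. That gave side loads of up to about 10 N during the turn, until I corrected for it.
- **Slate centre:** the cameras differed by about 5 mm. The side view put it at y = -0.238; the top and wrist views put it at about -0.243, which I used.

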